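# Check a band saw wheel for bearing play

### The job

A band saw head lies on its back on the bench; check its wheel for bearing play. Turn both turn buttons aside, lift the freed cover out of the case and lay it flat in the middle of the black rubber mat. Then rock the wheel gently by pressing on its face: first the robot's left side down as far as it goes, then its right side down as far as it goes, and finally leave the wheel sitting level again, with nothing else on the bench disturbed.

Things in the scene. Friction and masses are not known exactly. Their poses are not given: they have to be found in the camera images.
- case: Lime wheel case, fixed, open upwards: 214 (own x) by 280 mm (y), flange top 75 mm above its origin (centre of its underside, on the bench). z up, y to the robot's left (yaw within 0.25). Tension knob on its -x face, stub of the saw's frame on +x. Mouth 176 x 196 mm down to a ledge at 68 mm that carries the cover; below it the well is 160 x 182 mm.
- wheel: Aluminium disc wheel, thin black tyre, 150 mm across, 18 mm thick, axle (its z) upright in mid-case. Origin: disc centre, 41 mm above the case's origin; flat upper face 9 mm above it; hub of 40 mm diameter 6 mm proud, nut 12 mm proud. Also spins stiffly (does not matter). With the cover off, press the face about 60 mm left or right (case +y, -y) of its centre.
- rock (a joint): Lean of the wheel on its worn axle, rad, about the case's x axis through the wheel's centre: 0 level, positive = robot's left (case +y) side down, negative = right side down. Stops at +-0.15. It takes about 4 N at 60 mm from the centre to move it and it stays where it is left; it starts slightly off level.
- turn_left (a joint): Turn button on the case's left (+y) flange, rad: 0 points inward over the cover, positive is counter-clockwise seen from above, range +-1.7; it may be turned either way, is stiff enough to stay where left (about 2 N at the peg), and is clear of the cover beyond 1.2 either way.
- turn_right (a joint): The same on the right (-y) flange; same sense of rotation seen from above.
- pivot_left (a point): Pivot of the left turn button, fixed, 124 mm to the case's +y side of its centre, 76 mm above the case's origin (underside of the button). The button is a steel bar 59 mm long, 18 mm wide, 10 mm thick, reaching 45 mm from the pivot towards the wheel's centre at joint 0.
- pivot_right (a point): The same for the right turn button, on the case's -y side.
- peg_left (a point): Top centre of the upright black thumb peg on the left turn button: 14 mm diameter, 20 mm tall above the bar, 35 mm from the pivot. Push the peg round the pivot. The top is 106 mm above the case's origin.
- peg_right (a point): The same on the right turn button.
- cover: Grey flat cover, 170 mm (own x) by 190 mm (own y) by 6 mm, 0.22 to 0.45 kg, lying loose on the case's ledge with 3 mm play all round, its axes along the case's. Origin: centre of its underside, z up. A turn button stands 2 mm over its top face on either side until turned aside.
- cover_handle (a point): Middle of the cover's handle bar, 38 mm above the cover's underside: a black bar 80 mm long along the cover's x, 12 mm wide (y) and 12 mm high, on two 12 mm posts 34 mm either side of the middle; 26 mm free below the bar.
- mat: Flat black rubber mat, fixed, 210 mm (own x) by 230 mm (own y), 3 mm thick, to the robot's right of the case. Origin: centre of its underside, on the bench.
- spanner: Steel spanner lying in the gap between case and mat; leave it where it lies. Origin at its middle, underside.
- hammer: Hammer lying to the right of the mat; leave alone.
- oil: Grey plastic bottle, 54 mm diameter, 130 mm tall, standing to the left of the case; leave alone.
- jar: Glass jar, 70 mm diameter, 80 mm tall, standing beyond the gap; leave alone.
- offcut: Wooden offcut 160 x 60 x 35 mm lying beyond the mat; leave alone.
- tape: Black tape measure, 70 x 40 x 65 mm, left of the case; leave alone.

How it is judged:
On the way, in this order (a step that is already met when the one before it is completed fails the run):
1. both turn buttons are turned aside ((value of joint turn_left above 1.2 rad or value of joint turn_left below -1.2 rad) and (value of joint turn_right above 1.2 rad or value of joint turn_right below -1.2 rad)), for 0.1 s.
2. the cover lies flat and released in the middle of the mat (height (world z) of cover below 0.012 m and horizontal distance between cover and mat below 0.06 m and angle between cover's own z axis and vertical below 0.1 rad and linear speed of cover below 0.03 m/s and contact force between the fingers and cover below 0.1 N), for 0.2 s.
3. the wheel is rocked left side down to its stop (value of joint rock above 0.125 rad), for 0.05 s.
4. the wheel is rocked right side down to its stop (value of joint rock below -0.125 rad), for 0.05 s.
At the end, for the whole second after the job is handed in: Both turn buttons stand at least 1.2 rad aside, the cover lies flat and released on the mat with its centre within 60 mm of the mat's, and the wheel rests level within 0.05 rad after having been rocked to at least 0.125 rad left side down, then right side down (all of step 1 and all of step 2 and value of joint rock between -0.05 and 0.05 rad and velocity of joint rock between -0.05 and 0.05 rad/s); the robot touches nothing.
It fails at once if the wheel is pressed hard (over 35 N) (contact force between anything else and wheel above 35 N).
It fails at once if the cover is dropped or thrown (linear speed of cover above 0.45 m/s and contact force between the fingers and cover below 0.05 N).
It fails at once if a bystander is moved more than 30 mm (distance of any of spanner, hammer, oil, jar, offcut, tape from where it was at the start of the episode above 0.03 m).
It also fails if it takes over 66 s, if anything falls off the work surface, if the arm or the gripper's body presses on something with over 40 N, if the wrist force passes 120 N, or if a joint passes its speed limit or range.

### The arm

A 7-joint arm with a two-finger parallel gripper is mounted at the origin on the work surface. World frame = base frame: x ahead of the robot, y to its left, z up, the work surface at z = 0. Lengths are in m, angles in rad, forces in N, time in s.
With the tool pointing down it reaches from about 0.4 to 0.875 m from the base axis. Payload 19.3 kg.
Tool frame: the origin (TCP) lies midway between the tips of the shut fingers; the grasp point (between the pads) lies 19 mm behind it; z points along the fingers, y is the line along which they close (so a half turn about z gives the same grasp; the last joint's range is limited). The gripper opens to 85 mm and grips with 20 to 120 N. Pads are 22 mm wide; open, the fingers measure 114 mm over their backs; the gripper's body (76 mm by 85 mm) begins 54 mm behind the grasp point. The pads swing forward as they close: fully open they stand 13 mm farther back than shut.
Start: joints at [1.127, 0.521, -0.036, 1.599, 0.021, 1.021, -0.113], TCP at [0.228, -0.582, 0.231] pointing down, gripper open.
Joint ranges: [-2.91, 2.91], [-0.3, 2.13], [-1.5, 1.42], [0.17, 2.43], [-1.26, 4.41], [0.16, 1.93], [-2.52, 2.52]. Speed limits (rad/s): [1.89, 1.89, 2.39, 2.39, 3.01, 3.01, 3.01].

### API

Orientations are given as [roll, pitch, yaw] about the fixed x, y, z axes, in that order (R = Rz(yaw) Ry(pitch) Rx(roll)).
In Python, from workcell import * gives the robot as it stands. The module is installed in compiled form; this text tells all that it offers.
- The arm moves only by the tool play_rows, never from a script. Its argument "deltas" is a list of rows, each a list of 7 numbers: the shift along the tool's x, y, z in units of 500 mm (1.0 is 500 mm), then the turn, a rotation vector about the tool's x, y, z in units of 120 degrees (1.0 is 120 degrees), then the closure, from 0 (fully open) to 1 (shut). A call has 1 to 10 rows; each row is the pose to reach, as a shift and turn from the pose commanded when the call began, along the tool's axes at that moment; what a row does not reach only later rows make up. A row lasts 1/10 s, in which the tool goes at most 50 mm and 8.59 degrees, less where a joint would pass 70% of its speed; a pose out of reach is approached as far as the arm can. A call with a number of a shift or a turn outside -1 to 1 is refused whole. A call with a gripper value outside its range is refused whole. The fingers move at their own pace and stop on an object; "newtons" is the grip in N (left out, the last holds). Time passes only in rows, so rows that repeat a pose let the fingers close. It gives the time, the measured TCP pose, the force, the opening and the grip force at its end, in the units of the state.
- observe(): the state, without advancing time (a new reading comes with each control period).
- grab_frame(name): name is "scene" or "side" or "wrist"; returns the picture (384x512x3 uint8, red, green, blue); there is no depth.
- get_calibration(name): a dict with "fovy" (degrees; the focal length in pixels is half the picture's height over the tangent of half this angle, whatever the lens; pixels are square), "cx", "cy" (the principal point, pixels), "k1" (the pictures are not rectified: a ray, as slopes to the right and down, at radius r is drawn at 1 + k1 r^2 times it, then the intrinsics apply), "xyz" and "rotation" of the camera in the world. Camera axes: x right, y down, z forward; pixel columns grow to the right and rows downward; lengths in m; the calibration is good to about 2 mm. A picture is of the moment at which its call begins: read the wrist's pose just before it. get_calibration takes no time and is no camera call; for the wrist camera it gives the pose at the moment of the call.
- job_done(): hands the job in; it is judged then, once.
The state is a dict: "clock": time; "qpos": joint angles; "qd": joint speeds; "joint_efforts": joint torques, N m; "position": TCP position; "tool_rot": TCP orientation; "force": force on the tool from outside, world axes, zero at the start; "moment": the same for the moment, N m; "grip_width": finger opening in m; "finger_force": force on a finger pad.
Only numpy, scipy, OpenCV 4.12 (cv2) and the standard library are available. Lean on these libraries where they do the work, as an engineer would, in place of code of your own. Each camera call takes 0.05 s, during which the arm holds its last target. There are 200 camera calls.

## Working session

There is one attempt and no reset: what is moved stays moved. The work goes in short steps, Python scripts to look and compute and a tool call to move; the robot and the scene stay as the last step left them, time stands still between calls to the robot, and variables do not carry over. Pictures are saved under pics/ and viewed, at most 10 in all, crops included, and the job is handed in when it is done.

Besides the shell and the picture viewer there is one more tool, called after ">>>" as a command line: name --pt "numbers of a row" for each row, then --argument value for the rest. play_rows: Moves the arm, as the interface text tells. Its arguments: {"type":"object","properties":{"deltas":{"type":"array"},"newtons":{"type":"number"}},"required":["deltas"]}

```bash
mkdir -p pics; python3 - <<'E'
from workcell import *
import cv2
s=observe(); print({k:s[k] for k in("clock","position","tool_rot","grip_width","force")})
for n in("scene","side"):
    print(n,get_calibration(n)); im=grab_frame(n)
    cv2.imwrite(f"pics/{n}0.png",cv2.resize(im[...,::-1],(800,600),interpolation=cv2.INTER_CUBIC))
E
```

```text
{'clock': 0.0, 'position': array([ 0.22806145, -0.58154321,  0.23072151]), 'tool_rot': array([-3.14044903e+00,  8.15774271e-05,  3.73785255e-01]), 'grip_width': 0.0853632121124094, 'force': array([-1.14411976, -0.3441503 , -0.35814704])}
scene {'fovy': 44.82897492820907, 'cx': 252.0699009341514, 'cy': 184.05250378813213, 'k1': -0.07200658452200685, 'xyz': array([1.45617459, 0.41257102, 1.5254421 ]), 'rotation': array([-2.5350812 ,  0.01167808,  2.00039986])}
side {'fovy': 43.292787263893224, 'cx': 260.4374048212887, 'cy': 191.15186665172803, 'k1': -0.1838115107450678, 'xyz': array([0.26739962, 0.92036864, 1.31359556]), 'rotation': array([-2.45249974, -0.01753645, -2.786822  ])}
```

View pics/scene0.png

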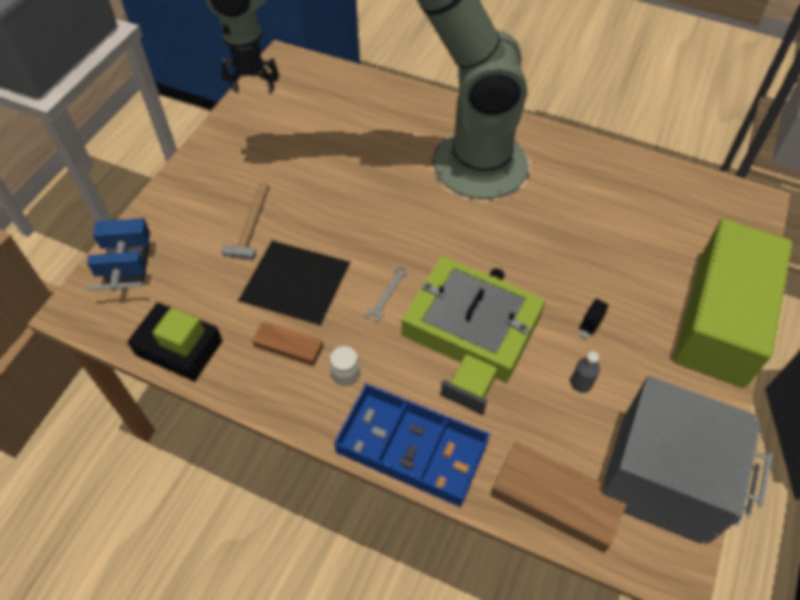

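View pics/side0.png

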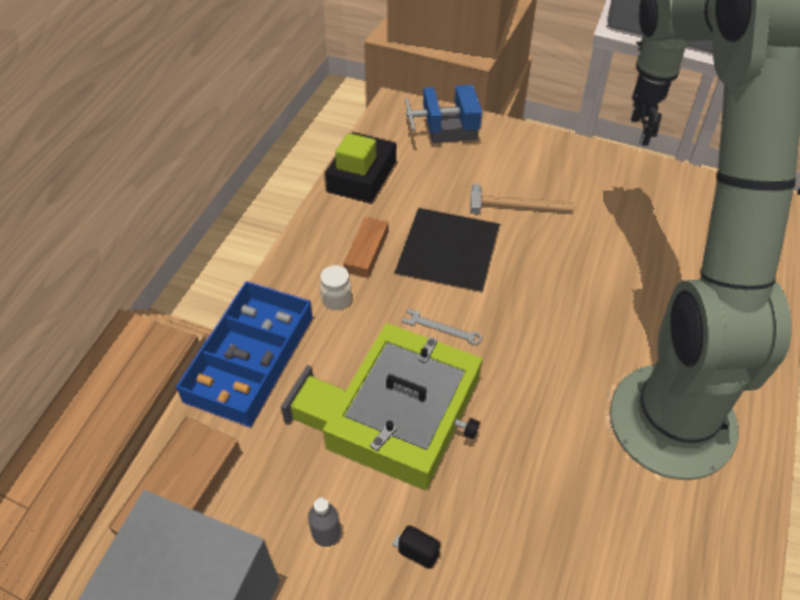

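Scene view: case at about (475,310), mat with corners at (272,241), (350,262), (320,323), (239,297). Side view: case at (400,400), mat corners at (420,209), (499,223), (484,290), (395,272). Next, enlarged crops of the case.

```bash
cat > h.py <<'E'
from workcell import *
import numpy as np, cv2
from scipy.spatial.transform import Rotation as R
from scipy.optimize import least_squares
def K(c):
    f=192/np.tan(np.radians(c["fovy"]/2)); return f
def rot(c):
    r=np.asarray(c["rotation"]); return r if r.shape==(3,3) else R.from_euler("xyz",r).as_matrix()
def proj(c,P):
    p=(np.atleast_2d(P)-c["xyz"])@rot(c); s=p[:,:2]/p[:,2:]; r2=(s**2).sum(1,keepdims=True)
    return s*(1+c["k1"]*r2)*K(c)+[c["cx"],c["cy"]]
def onplane(c,uv,z):
    d=(np.asarray(uv)-[c["cx"],c["cy"]])/K(c); s=d.copy()
    for _ in range(20): s=d/(1+c["k1"]*(s@s))
    w=rot(c)@np.r_[s,1]; return c["xyz"]+w*(z-c["xyz"][2])/w[2]
def case_pts(x,y,yaw,L):
    c,s=np.cos(yaw),np.sin(yaw); L=np.asarray(L,float); return np.c_[x+c*L[:,0]-s*L[:,1],y+s*L[:,0]+c*L[:,1],L[:,2]]
E
python3 - <<'E'
from h import *
for n,(x0,y0,w,h,k) in {"scene":(252,160,104,85,7),"side":(200,200,120,115,5)}.items():
    im=cv2.imread(f"pics/{n}0.png"); im=cv2.resize(im,(512,384),interpolation=cv2.INTER_AREA)
    im=grab_frame(n)[...,::-1]
    cv2.imwrite(f"pics/{n}crop.png",cv2.resize(im[y0:y0+h,x0:x0+w],None,fx=k,fy=k,interpolation=cv2.INTER_CUBIC))
sc,si=get_calibration("scene"),get_calibration("side")
for c,pts in((sc,[(272,241),(350,262),(320,323),(239,297)]),(si,[(420,209),(499,223),(484,290),(395,272)])):
    q=np.array([onplane(c,(np.array(p)+.5)/1.5625-.5,.003) for p in pts]); print(q.round(3),q.mean(0).round(4),[np.linalg.norm(q[i]-q[i-1]).round(3) for i in range(4)])
E
```

```text
[[ 0.498 -0.406  0.003]
 [ 0.476 -0.183  0.003]
 [ 0.674 -0.167  0.003]
 [ 0.69  -0.392  0.003]] [ 0.5847 -0.2869  0.003 ] [np.float64(0.193), np.float64(0.224), np.float64(0.199), np.float64(0.225)]
[[ 0.692 -0.385  0.003]
 [ 0.494 -0.41   0.003]
 [ 0.467 -0.188  0.003]
 [ 0.675 -0.166  0.003]] [ 0.5822 -0.2872  0.003 ] [np.float64(0.22), np.float64(0.2), np.float64(0.223), np.float64(0.21)]
```

View pics/scenecrop.png

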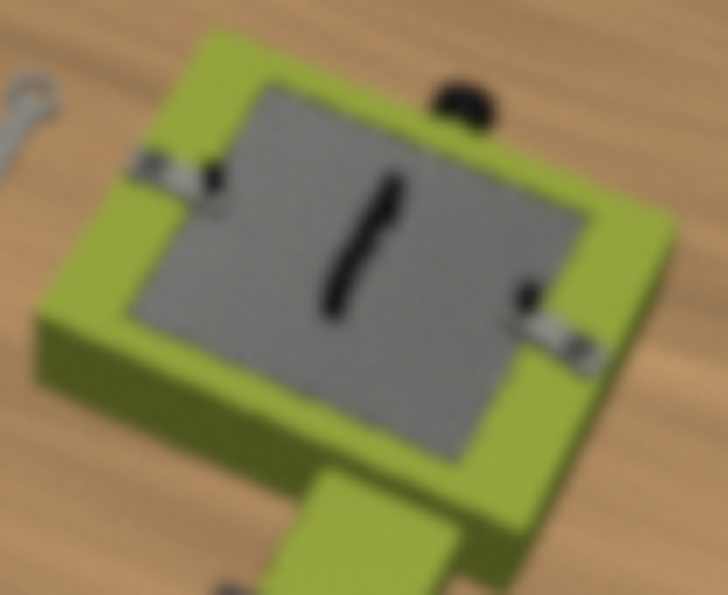

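View pics/sidecrop.png

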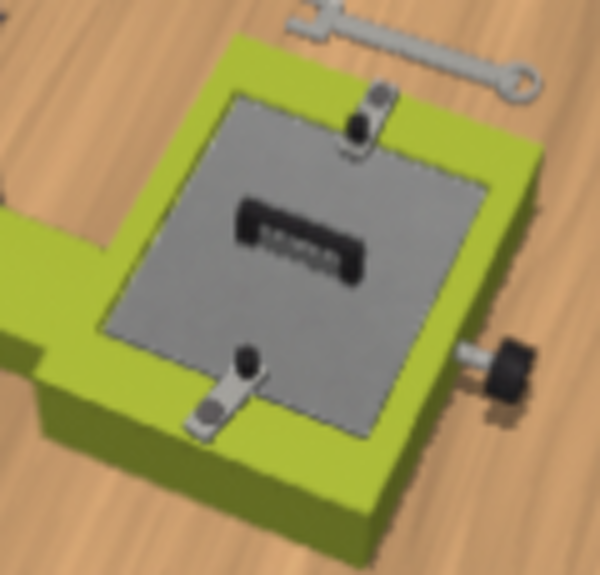

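Scene crop: flange corners (213,33), (678,222), (523,535), (38,318); pegs (213,175), (528,290). Side crop: corners (238,36), (543,150), (372,515), (38,378); pegs (357,122), (247,355).

```bash
python3 - <<'E'
from h import *
sc,si=get_calibration("scene"),get_calibration("side")
N=lambda p,o,k:(np.array(p,float)+.5)/k-.5+o
A=N([(213,33),(678,222),(523,535),(38,318),(213,172),(528,287)],[252,160],7)
B=N([(543,150),(372,515),(38,378),(238,36),(357,120),(247,352)],[200,200],5)
def model(p):
    x,y,w,tl,tr=p
    L=[(-.107,-.14,.075),(-.107,.14,.075),(.107,.14,.075),(.107,-.14,.075)]
    L.append((-.035*np.sin(tr),-.124+.035*np.cos(tr),.106)); L.append((.035*np.sin(tl),.124-.035*np.cos(tl),.106))
    return case_pts(x,y,w,L)
f=lambda p:np.r_[(proj(sc,model(p))-A).ravel(),(proj(si,model(p))-B).ravel()]
r=least_squares(f,[.6,.03,0,0,0]); p=r.x
print(p.round(4)); print(f(p).reshape(-1,2).round(1)); print(model(p).round(4))
for c,q in((sc,N([(394,180),(332,308)],[252,160],7)),(si,N([(247,208),(355,255)],[200,200],5))):
    print([onplane(c,u,.11).round(4) for u in q])
# yaw mat
E
```

```text
[ 0.5241  0.1772 -0.0612 -0.198  -0.0278]
[[ 0.2 -1.3]
 [ 0.8 -0.8]
 [ 0.7 -0.9]
 [-0.3 -1.1]
 [ 0.2 -0.7]
 [ 0.5  0.1]
 [ 0.1 -1.1]
 [-0.4 -0. ]
 [-1.2 -0.2]
 [-0.9 -0.7]
 [-0.4 -0.4]
 [-0.3  0.2]]
[[0.4088 0.044  0.075 ]
 [0.4259 0.3235 0.075 ]
 [0.6395 0.3104 0.075 ]
 [0.6224 0.0309 0.075 ]
 [0.5196 0.0883 0.106 ]
 [0.5227 0.2671 0.106 ]]
[array([0.491 , 0.1788, 0.11  ]), array([0.5789, 0.178 , 0.11  ])]
[array([0.5568, 0.1763, 0.11  ]), array([0.4857, 0.1844, 0.11  ])]
```

```bash
cat >> h.py <<'E'
def plan(*T):
    "row numbers from the present pose to world targets (x,y,z,yaw)"
    s=observe(); p=s["position"]; M=R.from_euler("xyz",s["tool_rot"])
    print("clock",round(s["clock"],2),"p",p.round(4),"rot",s["tool_rot"].round(3),"F",s["force"].round(1),"w",round(s["grip_width"],4),"ff",s["finger_force"])
    for t in T:
        d=M.inv().apply(np.array(t[:3])-p)/.5; r=(M.inv()*R.from_euler("xyz",[np.pi,0,t[3]])).as_rotvec()/np.radians(120)
        print(np.r_[d,r].round(3).tolist())
CX,CY,CW=.5241,.1772,-.0612
def C(a,b): return case_pts(CX,CY,CW,[(a,b,0)])[0,:2]
def peg(side,t,tool0,z,rad=.035):
    sg=1 if side=="L" else -1
    a,b=C(sg*rad*np.sin(t),sg*(.124-rad*np.cos(t))); return (a,b,z,tool0+t)
E
python3 - <<'E'
from h import *
plan((.48,-.2,.2,1.5))
print(peg("R",-.03,CW+np.pi/2,.16))
E
```

```text
clock 0.2 p [ 0.2281 -0.5817  0.2309] rot [-3.141  0.     0.374] F [-0.   0.1 -0.5] w 0.0855 ff 0.0
[0.748, -0.527, 0.062, -0.0, -0.0, -0.538]
(np.float64(0.5197035133071787), np.float64(0.0882866904686445), 0.16, 1.4795963267948966)
```

>>> play_rows --pt "0.748 -0.527 0.062 0 0 -0.538 0.3" --pt "0.748 -0.527 0.062 0 0 -0.538 0.3" --pt "0.748 -0.527 0.062 0 0 -0.538 0.3" --pt "0.748 -0.527 0.062 0 0 -0.538 0.3" --pt "0.748 -0.527 0.062 0 0 -0.538 0.3" --pt "0.748 -0.527 0.062 0 0 -0.538 0.3" --pt "0.748 -0.527 0.062 0 0 -0.538 0.3" --pt "0.748 -0.527 0.062 0 0 -0.538 0.3" --pt "0.748 -0.527 0.062 0 0 -0.538 0.3" --pt "0.748 -0.527 0.062 0 0 -0.538 0.3" --newtons 30

```text
clock: 1.2
position: [0.4828, -0.1946, 0.2002]
tool_rot: [3.141, -0.002, 1.507]
force: [-0.6, -1.2, 0.2]
grip_width: 0.0597
finger_force: 0.0
```

```bash
python3 - <<'E'
from h import *
plan(peg("R",-.03,CW+np.pi/2,.16),peg("R",-.03,CW+np.pi/2,.091)); print(observe()["qpos"].round(2))
E
```

```text
clock 1.2 p [ 0.4828 -0.1946  0.2002] rot [ 3.141e+00 -2.000e-03  1.507e+00] F [-0.6 -1.2  0.2] w 0.0597 ff 0.0
[0.569, 0.038, 0.082, 0.0, -0.001, 0.013]
[0.569, 0.037, 0.22, 0.0, -0.001, 0.013]
[ 0.59  0.42 -0.42  1.89  0.21  0.87  0.  ]
```

>>> play_rows --pt "0.569 0.038 0.082 0 0 0.013 0.3" --pt "0.569 0.038 0.082 0 0 0.013 0.3" --pt "0.569 0.038 0.082 0 0 0.013 0.3" --pt "0.569 0.038 0.082 0 0 0.013 0.3" --pt "0.569 0.038 0.082 0 0 0.013 0.3" --pt "0.569 0.038 0.082 0 0 0.013 0.3" --pt "0.569 0.038 0.082 0 0 0.013 0.3" --pt "0.569 0.038 0.082 0 0 0.013 0.3"

```text
clock: 2.0
position: [0.5189, 0.0829, 0.159]
tool_rot: [-3.141, 0.0, 1.475]
force: [-0.2, 0.2, -0.1]
grip_width: 0.0596
finger_force: 0.0
```

```bash
python3 - <<'E'
from h import *
c=get_calibration("wrist"); im=grab_frame("wrist")[...,::-1].copy(); print(c)
for n,P in {"pegR":peg("R",-.028,0,.106)[:3],"pivR":(*C(0,-.124),.086),"pegL":peg("L",-.198,0,.106)[:3],"h":(*C(0,0),.112)}.items():
    u=proj(c,P)[0]; print(n,(u*1.5625).round(0))
cv2.imwrite("pics/w1.png",cv2.resize(im,(800,600),interpolation=cv2.INTER_CUBIC))
plan(peg("R",-.03,CW+np.pi/2,.16),peg("R",-.03,CW+np.pi/2,.091))
E
```

```text
{'fovy': 59.50823599060448, 'cx': 254.3586912071524, 'cy': 192.814665715246, 'k1': -0.0673035355251098, 'xyz': array([0.52715527, 0.15660789, 0.30064645]), 'rotation': array([ 2.84413304e+00,  6.00761494e-04, -9.70372478e-02])}
pegR [396. 323.]
pivR [396. 382.]
pegL [ 350. -209.]
h [383.  80.]
clock 2.05 p [0.519  0.0818 0.1591] rot [-3.141e+00  1.000e-03  1.473e+00] F [0.3 0.1 0.3] w 0.06 ff 0.0
[0.013, 0.0, -0.002, -0.0, 0.0, -0.003]
[0.013, 0.0, 0.136, -0.0, 0.0, -0.003]
```

View pics/w1.png

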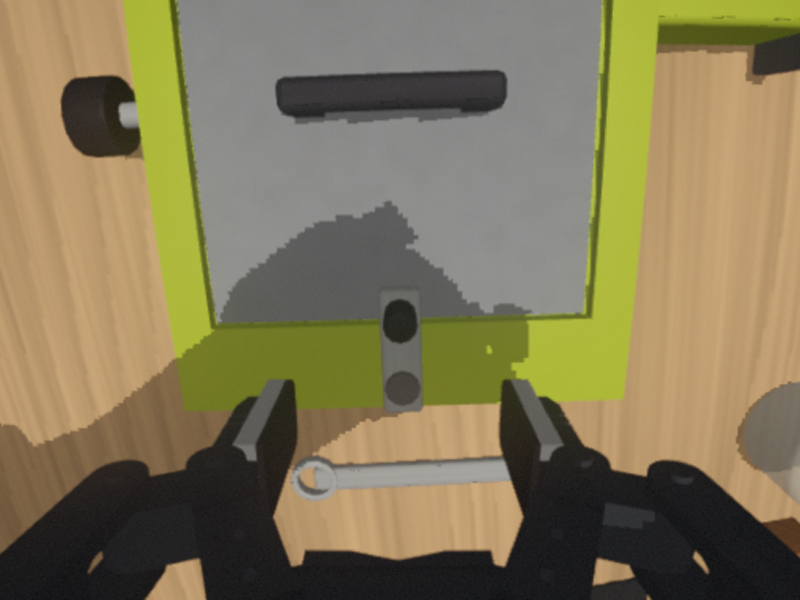

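Wrist view: the right peg is near (400,322), its pivot at (402,388), the handle centre at (391,89). All are within 3 mm of the fit, so I shift the case estimate by +2/-1.5 mm.

```bash
sed -i 's/^CX,CY,CW=.*/CX,CY,CW=.5265,.1757,-.07/' h.py; python3 - <<'E'
from h import *
plan(peg("R",0,CW+np.pi/2,.091))
E
```

```text
clock 2.05 p [0.519  0.0818 0.1591] rot [-3.141e+00  1.000e-03  1.473e+00] F [0.3 0.1 0.3] w 0.06 ff 0.0
[0.011, 0.002, 0.136, -0.0, 0.0, -0.013]
```

>>> play_rows --pt "0.011 0.002 0.05 0 0 -0.013 0.4" --pt "0.011 0.002 0.1 0 0 -0.013 0.4" --pt "0.011 0.002 0.136 0 0 -0.013 0.4" --pt "0.011 0.002 0.136 0 0 -0.013 1" --pt "0.011 0.002 0.136 0 0 -0.013 1" --pt "0.011 0.002 0.136 0 0 -0.013 1" --pt "0.011 0.002 0.136 0 0 -0.013 1" --pt "0.011 0.002 0.136 0 0 -0.013 1"

```text
clock: 2.85
position: [0.5211, 0.0874, 0.0921]
tool_rot: [3.14, 0.0, 1.5]
force: [-0.6, -4.1, 7.5]
grip_width: 0.0125
finger_force: 29.8
```

```bash
python3 - <<'E'
from h import *
plan(*[peg("R",-a,CW+np.pi/2,.091) for a in np.radians([8,16,24,32,40,48,56,64,72,80,85])])
E
```

```text
clock 2.85 p [0.5211 0.0874 0.0921] rot [3.14 0.   1.5 ] F [-0.6 -4.1  7.5] w 0.0125 ff 29.821808338165283
[-0.002, 0.008, 0.002, 0.001, 0.0, 0.066]
[-0.004, 0.018, 0.002, 0.001, 0.0, 0.133]
[-0.007, 0.027, 0.002, 0.001, -0.0, 0.2]
[-0.012, 0.036, 0.002, 0.001, -0.0, 0.266]
[-0.017, 0.043, 0.002, 0.001, -0.0, 0.333]
[-0.024, 0.05, 0.002, 0.001, -0.0, 0.4]
[-0.032, 0.056, 0.002, 0.001, -0.0, 0.466]
[-0.04, 0.061, 0.002, 0.001, -0.0, 0.533]
[-0.049, 0.065, 0.002, 0.001, -0.0, 0.6]
[-0.059, 0.067, 0.002, 0.001, -0.0, 0.666]
[-0.065, 0.068, 0.002, 0.001, -0.0, 0.708]
```

>>> play_rows --pt "-0.002 0.008 -0.002 0 0 0.066 1" --pt "-0.004 0.018 -0.002 0 0 0.133 1" --pt "-0.007 0.027 -0.002 0 0 0.2 1" --pt "-0.012 0.036 -0.002 0 0 0.266 1" --pt "-0.017 0.043 -0.002 0 0 0.333 1" --pt "-0.024 0.05 -0.002 0 0 0.4 1" --pt "-0.032 0.056 -0.002 0 0 0.466 1" --pt "-0.04 0.061 -0.002 0 0 0.533 1" --pt "-0.049 0.065 -0.002 0 0 0.6 1" --pt "-0.059 0.067 -0.002 0 0 0.666 1"

```text
clock: 3.85
position: [0.5533, 0.056, 0.0927]
tool_rot: [-3.141, -0.003, 0.1]
force: [7.7, -2.2, -7.9]
grip_width: 0.0123
finger_force: 29.7
```

```bash
python3 - <<'E'
from h import *
plan(peg("R",-np.radians(86),CW+np.pi/2,.092))
E
```

```text
clock 3.85 p [0.5533 0.056  0.0927] rot [-3.141e+00 -3.000e-03  1.000e-01] F [ 7.7 -2.2 -7.9] w 0.0123 ff 29.674380719661713
[-0.002, 0.008, 0.001, -0.0, -0.001, 0.048]
```

>>> play_rows --pt "-0.002 0.008 -0.002 0 0 0.03 1" --pt "-0.002 0.008 -0.002 0 0 0.03 0.4" --pt "-0.002 0.008 -0.002 0 0 0.03 0.4" --pt "-0.002 0.008 -0.002 0 0 0.03 0.4" --pt "-0.002 0.008 -0.08 0 0 0.03 0.4" --pt "-0.002 0.008 -0.14 0 0 0.03 0.4"

```text
clock: 4.45
position: [0.5511, 0.0521, 0.1635]
tool_rot: [-3.142, 0.001, 0.044]
force: [0.9, 0.3, -0.2]
grip_width: 0.0512
finger_force: 0.0
```

```bash
python3 - <<'E'
from h import *
plan(peg("L",-.2,CW+np.pi/2,.16),peg("L",-.2,CW+np.pi/2,.15))
E
```

```text
clock 4.45 p [0.5511 0.0521 0.1635] rot [-3.142e+00  1.000e-03  4.400e-02] F [ 0.9  0.3 -0.2] w 0.0512 ff 0.0
[-0.032, -0.429, 0.007, -0.0, 0.0, -0.6]
[-0.032, -0.429, 0.027, -0.0, 0.0, -0.6]
```

>>> play_rows --pt "-0.032 -0.429 0.007 0 0 -0.6 0.3" --pt "-0.032 -0.429 0.007 0 0 -0.6 0.3" --pt "-0.032 -0.429 0.007 0 0 -0.6 0.3" --pt "-0.032 -0.429 0.007 0 0 -0.6 0.3" --pt "-0.032 -0.429 0.007 0 0 -0.6 0.3" --pt "-0.032 -0.429 0.007 0 0 -0.6 0.3" --pt "-0.032 -0.429 0.007 0 0 -0.6 0.3" --pt "-0.032 -0.429 0.007 0 0 -0.6 0.3" --pt "-0.032 -0.429 0.007 0 0 -0.6 0.3" --pt "-0.032 -0.429 0.007 0 0 -0.6 0.3"

```text
clock: 5.45
position: [0.5262, 0.2655, 0.1589]
tool_rot: [-3.141, -0.0, 1.301]
force: [-0.0, -0.5, 0.2]
grip_width: 0.0595
finger_force: 0.0
```

```bash
python3 - <<'E'
from h import *
c=get_calibration("wrist"); im=grab_frame("wrist")[...,::-1].copy()
for n,P in {"pegL":peg("L",-.198,0,.106)[:3],"pivL":(*C(0,.124),.088)}.items():
    u=proj(c,P)[0]; print(n,(u*1.5625).round(0))
cv2.imwrite("pics/w2.png",cv2.resize(im,(800,600),interpolation=cv2.INTER_CUBIC))
plan(peg("L",-.2,CW+np.pi/2,.093))
E
```

```text
pegL [394. 337.]
pivL [394. 241.]
clock 5.5 p [0.5262 0.2655 0.1589] rot [-3.141 -0.     1.298] F [-0.1 -0.   0.3] w 0.0597 ff 0.0
[0.0, -0.001, 0.132, -0.0, -0.0, -0.001]
```

View pics/w2.png

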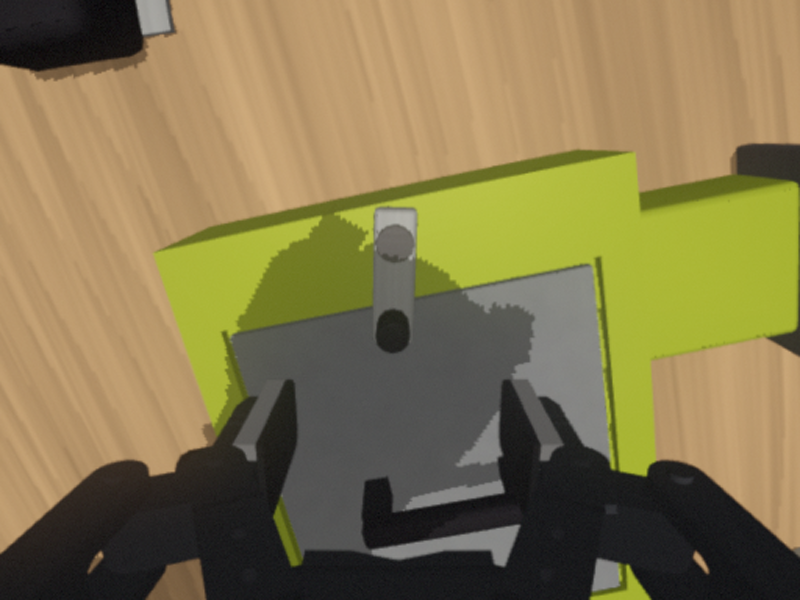

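The left peg top is near (393,335) and the pivot at (395,243), matching the predictions within 1 mm. I descend and grip.

>>> play_rows --pt "0 -0.001 0.05 0 0 0 0.4" --pt "0 -0.001 0.1 0 0 0 0.4" --pt "0 -0.001 0.132 0 0 0 0.4" --pt "0 -0.001 0.132 0 0 0 1" --pt "0 -0.001 0.132 0 0 0 1" --pt "0 -0.001 0.132 0 0 0 1" --pt "0 -0.001 0.132 0 0 0 1" --pt "0 -0.001 0.132 0 0 0 1"

```text
clock: 6.3
position: [0.526, 0.266, 0.0936]
tool_rot: [3.141, -0.001, 1.299]
force: [-2.6, -0.9, 7.1]
grip_width: 0.012
finger_force: 29.7
```

```bash
python3 - <<'E'
from h import *
plan(*[peg("L",-a,CW+np.pi/2,.093) for a in np.radians([19,27,35,43,51,59,66,73,79,84])])
E
```

```text
clock 6.3 p [0.526  0.266  0.0936] rot [ 3.141e+00 -1.000e-03  1.299e+00] F [-2.6 -0.9  7.1] w 0.012 ff 29.722245633602142
[-0.0, -0.009, 0.001, 0.0, -0.0, 0.062]
[0.002, -0.019, 0.001, 0.0, -0.0, 0.129]
[0.005, -0.028, 0.001, 0.0, -0.0, 0.195]
[0.01, -0.037, 0.001, 0.0, -0.0, 0.262]
[0.015, -0.045, 0.001, 0.0, -0.0, 0.329]
[0.022, -0.052, 0.001, 0.0, -0.001, 0.395]
[0.029, -0.057, 0.001, 0.0, -0.001, 0.454]
[0.036, -0.062, 0.001, 0.0, -0.001, 0.512]
[0.042, -0.065, 0.001, 0.0, -0.001, 0.562]
[0.048, -0.067, 0.001, 0.0, -0.001, 0.604]
```

>>> play_rows --pt "0 -0.009 -0.001 0 0 0.062 1" --pt "0.002 -0.019 -0.001 0 0 0.129 1" --pt "0.005 -0.028 -0.001 0 0 0.195 1" --pt "0.01 -0.037 -0.001 0 0 0.262 1" --pt "0.015 -0.045 -0.001 0 0 0.329 1" --pt "0.022 -0.052 -0.001 0 0 0.395 1" --pt "0.029 -0.057 -0.001 0 0 0.454 1" --pt "0.036 -0.062 -0.001 0 0 0.512 1" --pt "0.042 -0.065 -0.001 0 0 0.562 1" --pt "0.048 -0.067 -0.001 0 0 0.604 1"

```text
clock: 7.3
position: [0.5002, 0.2976, 0.0938]
tool_rot: [3.141, -0.001, 0.03]
force: [0.4, -3.2, 2.1]
grip_width: 0.0121
finger_force: 29.8
```

>>> play_rows --pt "0 0 0 0 0 0 1" --pt "0 0 0 0 0 0 0.4" --pt "0 0 0 0 0 0 0.4" --pt "0 0 0 0 0 0 0.4" --pt "0 0 -0.07 0 0 0 0.4" --pt "0 0 -0.15 0 0 0 0.4" --pt "0 0 -0.15 0 0 0 0.4"

```text
clock: 8.0
position: [0.5019, 0.2989, 0.1729]
tool_rot: [-3.138, -0.006, 0.035]
force: [1.2, 0.9, -1.3]
grip_width: 0.0509
finger_force: 0.0
```

```bash
python3 - <<'E'
from h import *
plan((*C(.0,.0),.165,CW))
E
```

```text
clock 8.0 p [0.5019 0.2989 0.1729] rot [-3.138 -0.006  0.035] F [ 1.2  0.9 -1.3] w 0.0509 ff 0.0
[0.041, 0.248, 0.015, -0.002, -0.003, 0.05]
```

>>> play_rows --pt "0.041 0.248 0.015 0 0 0.05 0.3" --pt "0.041 0.248 0.015 0 0 0.05 0.3" --pt "0.041 0.248 0.015 0 0 0.05 0.3" --pt "0.041 0.248 0.015 0 0 0.05 0.3" --pt "0.041 0.248 0.015 0 0 0.05 0.3" --pt "0.041 0.248 0.015 0 0 0.05 0.3"

```text
clock: 8.6
position: [0.5245, 0.1758, 0.1608]
tool_rot: [-3.141, 0.0, -0.069]
force: [0.3, -0.3, 0.6]
grip_width: 0.0599
finger_force: 0.0
```

```bash
python3 - <<'E'
from h import *
c=get_calibration("wrist"); im=grab_frame("wrist")[...,::-1].copy()
for n,P in {"hm":(*C(0,0),.112),"h+":(*C(.04,0),.112),"h-":(*C(-.04,0),.112)}.items():
    u=proj(c,P)[0]; print(n,(u*400/512).round(0))
side=grab_frame("side")[185:325,195:325,::-1]
cv2.imwrite("pics/w3.png",np.hstack([cv2.resize(im,(400,300)),cv2.resize(side,(390,300))]))
plan((*C(0,0),.087,CW))
E
```

```text
hm [198. 170.]
h+ [198. 118.]
h- [198. 215.]
clock 8.7 p [0.5244 0.1758 0.1607] rot [-3.141  0.    -0.068] F [-1.   0.  -0.3] w 0.0599 ff 0.0
[0.004, -0.0, 0.147, -0.0, 0.0, 0.001]
```

View pics/w3.png

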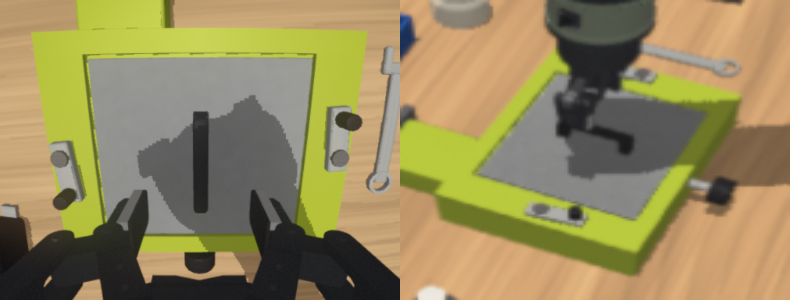

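Both buttons stand aside and the handle is centred under the tool (200,162). I descend and grip.

>>> play_rows --pt "0.004 0 0.05 0 0 0 0.3" --pt "0.004 0 0.1 0 0 0 0.3" --pt "0.004 0 0.147 0 0 0 0.3" --pt "0.004 0 0.147 0 0 0 0.3" --pt "0.004 0 0.147 0 0 0 1" --pt "0.004 0 0.147 0 0 0 1" --pt "0.004 0 0.147 0 0 0 1" --pt "0.004 0 0.147 0 0 0 1" --pt "0.004 0 0.147 0 0 0 1" --pt "0.004 0 0.147 0 0 0 1" --newtons 70

```text
clock: 9.7
position: [0.5272, 0.1748, 0.0886]
tool_rot: [-3.141, -0.001, -0.07]
force: [-3.0, -0.7, 11.1]
grip_width: 0.0109
finger_force: 68.8
```

>>> play_rows --pt "0 0 -0.01 0 0 0 1" --pt "0 0 -0.03 0 0 0 1" --pt "0 0 -0.06 0 0 0 1" --pt "0 0 -0.1 0 0 0 1" --pt "0 0 -0.15 0 0 0 1" --pt "0 0 -0.2 0 0 0 1" --pt "0 0 -0.24 0 0 0 1" --pt "0 0 -0.26 0 0 0 1" --pt "0 0 -0.26 0 0 0 1"

```text
clock: 10.6
position: [0.5271, 0.1746, 0.2187]
tool_rot: [-3.141, -0.002, -0.07]
force: [-0.2, -0.1, -4.8]
grip_width: 0.0106
finger_force: 68.8
```

```bash
python3 - <<'E'
from h import *
plan((.583,-.287,.217,.0),(.583,-.287,.217,.095))
c=get_calibration("side"); im=grab_frame("side")[...,::-1]
cv2.imwrite("pics/s4.png",cv2.resize(im[100:340,160:480],(640,480)))
E
```

```text
clock 10.6 p [0.5271 0.1746 0.2187] rot [-3.141e+00 -2.000e-03 -7.000e-02] F [-0.2 -0.1 -4.8] w 0.0106 ff 68.84863257408142
[0.176, 0.913, 0.003, -0.0, -0.001, -0.034]
[0.176, 0.913, 0.003, -0.0, -0.001, -0.079]
```

View pics/s4.png

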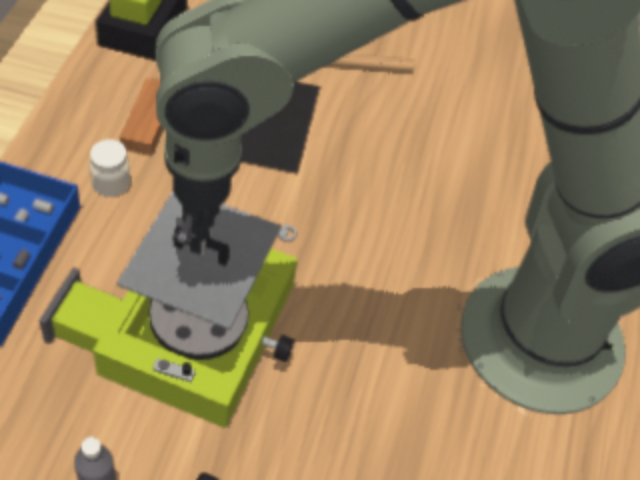

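The cover is lifted and level. I carry it to the mat.

>>> play_rows --pt "0.008 0.04 0 0 0 -0.005 1" --pt "0.021 0.11 0 0 0 -0.01 1" --pt "0.037 0.19 0 0 0 -0.02 1" --pt "0.052 0.27 0 0 0 -0.03 1" --pt "0.067 0.35 0 0 0 -0.04 1" --pt "0.083 0.43 0 0 0 -0.05 1" --pt "0.098 0.51 0 0 0 -0.06 1" --pt "0.114 0.59 0 0 0 -0.07 1" --pt "0.129 0.67 0 0 0 -0.075 1" --pt "0.145 0.75 0 0 0 -0.079 1"

```text
clock: 11.65
position: [0.572, -0.2062, 0.2159]
tool_rot: [-3.141, 0.002, 0.096]
force: [0.4, 0.6, -3.9]
grip_width: 0.0105
finger_force: 68.8
```

```bash
python3 - <<'E'
from h import *
plan((.583,-.287,.10,.095),(.583,-.287,.026,.095))
E
```

```text
clock 11.65 p [ 0.572  -0.2062  0.2159] rot [-3.141e+00  2.000e-03  9.600e-02] F [ 0.4  0.6 -3.9] w 0.0105 ff 68.83398771286011
[0.007, 0.163, 0.232, -0.0, 0.001, 0.0]
[0.007, 0.163, 0.38, -0.0, 0.001, 0.0]
```

>>> play_rows --pt "0.003 0.07 0.03 0 0 0 1" --pt "0.005 0.12 0.08 0 0 0 1" --pt "0.007 0.163 0.14 0 0 0 1" --pt "0.007 0.163 0.2 0 0 0 1" --pt "0.007 0.163 0.26 0 0 0 1" --pt "0.007 0.163 0.31 0 0 0 1" --pt "0.007 0.163 0.345 0 0 0 1" --pt "0.007 0.163 0.365 0 0 0 1" --pt "0.007 0.163 0.375 0 0 0 1" --pt "0.007 0.163 0.375 0 0 0 1"

```text
clock: 12.65
position: [0.5839, -0.2855, 0.0297]
tool_rot: [3.142, 0.0, 0.095]
force: [-0.1, -0.4, -3.7]
grip_width: 0.0106
finger_force: 68.8
```

>>> play_rows --pt "0 0 0.004 0 0 0 1" --pt "0 0 0.008 0 0 0 1" --pt "0 0 0.01 0 0 0 1" --pt "0 0 0.01 0 0 0 1"

```text
clock: 13.05
position: [0.5839, -0.2855, 0.025]
tool_rot: [3.142, -0.0, 0.095]
force: [-0.2, 0.6, -4.3]
grip_width: 0.0105
finger_force: 68.9
```

>>> play_rows --pt "0 0 0.002 0 0 0 1" --pt "0 0 0.004 0 0 0 1" --pt "0 0 0.006 0 0 0 1" --pt "0 0 0.006 0 0 0 1"

```text
clock: 13.45
position: [0.584, -0.2855, 0.0235]
tool_rot: [3.142, -0.001, 0.095]
force: [-10.8, 5.2, 24.4]
grip_width: 0.0106
finger_force: 73.0
```

>>> play_rows --pt "0 0 -0.002 0 0 0 1" --pt "0 0 -0.002 0 0 0 0.3" --pt "0 0 -0.002 0 0 0 0.3" --pt "0 0 -0.002 0 0 0 0.3" --pt "0 0 -0.002 0 0 0 0.3" --pt "0 0 -0.04 0 0 0 0.3" --pt "0 0 -0.1 0 0 0 0.3" --pt "0 0 -0.2 0 0 0 0.3" --pt "0 0 -0.3 0 0 0 0.3" --pt "0 0 -0.36 0 0 0 0.3"

```text
clock: 14.45
position: [0.5846, -0.286, 0.2058]
tool_rot: [3.14, -0.003, 0.095]
force: [0.7, 0.1, 0.3]
grip_width: 0.06
finger_force: 0.0
```

```bash
python3 - <<'E'
from h import *
sc,si=get_calibration("scene"),get_calibration("side")
a=grab_frame("scene")[130:260,130:360,::-1]; b=grab_frame("side")[120:320,190:340,::-1]
cv2.imwrite("pics/p5.png",np.hstack([cv2.resize(a,(480,270)),np.zeros((270,5,3),np.uint8),cv2.resize(b,(202,270))]))
plan((*C(0,.06),.2,CW))
print([proj(c,(*C(0,0),.056)) for c in (sc,si)])
E
```

```text
clock 14.55 p [ 0.5856 -0.2864  0.2065] rot [ 3.138 -0.006  0.095] F [-0.3 -0.6  0.2] w 0.0597 ff 0.0
[-0.01, -1.05, 0.01, 0.001, -0.003, 0.079]
[array([[302.48527731, 200.28956132]]), array([[258.35981484, 253.81613999]])]
```

View pics/p5.png

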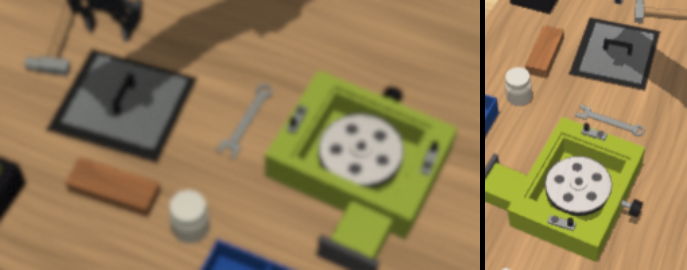

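The cover lies centred on the mat and the wheel is exposed. Now to the wheel's left side with the fingers shut.

>>> play_rows --pt "-0.009 -0.95 0.01 0 0 0.079 1" --pt "-0.009 -0.95 0.01 0 0 0.079 1" --pt "-0.009 -0.95 0.01 0 0 0.079 1" --pt "-0.009 -0.95 0.01 0 0 0.079 1" --pt "-0.009 -0.95 0.01 0 0 0.079 1" --pt "-0.009 -0.95 0.01 0 0 0.079 1" --pt "-0.009 -0.95 0.01 0 0 0.079 1" --pt "-0.009 -0.95 0.01 0 0 0.079 1" --pt "-0.009 -0.95 0.01 0 0 0.079 1" --pt "-0.009 -0.95 0.01 0 0 0.079 1"

```text
clock: 15.55
position: [0.5329, 0.1916, 0.1962]
tool_rot: [-3.141, 0.001, -0.066]
force: [1.1, -0.8, -0.2]
grip_width: -0.0001
finger_force: 0.0
```

```bash
python3 - <<'E'
from h import *
plan((*C(0,.06),.065,CW))
E
```

```text
clock 15.55 p [0.5329 0.1916 0.1962] rot [-3.141e+00  1.000e-03 -6.600e-02] F [ 1.1 -0.8 -0.2] w -0.0001 ff 0.0
[-0.01, -0.087, 0.262, -0.001, 0.0, 0.002]
```

>>> play_rows --pt "-0.01 -0.087 0 0 0 0 1" --pt "-0.01 -0.087 0.05 0 0 0 1" --pt "-0.01 -0.087 0.1 0 0 0 1" --pt "-0.01 -0.087 0.16 0 0 0 1" --pt "-0.01 -0.087 0.21 0 0 0 1" --pt "-0.01 -0.087 0.245 0 0 0 1" --pt "-0.01 -0.087 0.262 0 0 0 1" --pt "-0.01 -0.087 0.262 0 0 0 1"

```text
clock: 16.35
position: [0.5317, 0.2304, 0.0647]
tool_rot: [3.141, 0.002, -0.07]
force: [0.4, 1.2, 0.1]
grip_width: 0.0
finger_force: 0.0
```

>>> play_rows --pt "0 0 0.005 0 0 0 1" --pt "0 0 0.01 0 0 0 1" --pt "0 0 0.014 0 0 0 1" --pt "0 0 0.018 0 0 0 1" --pt "0 0 0.022 0 0 0 1" --pt "0 0 0.026 0 0 0 1" --pt "0 0 0.03 0 0 0 1" --pt "0 0 0.034 0 0 0 1"

```text
clock: 17.15
position: [0.5325, 0.2311, 0.0489]
tool_rot: [-3.141, -0.0, -0.07]
force: [-1.1, 2.9, 5.6]
grip_width: 0.0003
finger_force: 2.7
```

>>> play_rows --pt "0 0 0.002 0 0 0 1" --pt "0 0 0.004 0 0 0 1" --pt "0 0 0.006 0 0 0 1" --pt "0 0 0.008 0 0 0 1" --pt "0 0 0.008 0 0 0 1"

```text
clock: 17.65
position: [0.5325, 0.2314, 0.0449]
tool_rot: [-3.141, -0.0, -0.07]
force: [-0.3, 3.4, 3.7]
grip_width: 0.0001
finger_force: 2.3
```

>>> play_rows --pt "0 0 0.002 0 0 0 1" --pt "0 0 0.004 0 0 0 1" --pt "0 0 0.004 0 0 0 1"

```text
clock: 17.95
position: [0.5325, 0.2313, 0.0429]
tool_rot: [-3.141, -0.0, -0.07]
force: [0.1, 3.4, 4.4]
grip_width: -0.0001
finger_force: 2.5
```

>>> play_rows --pt "0 0 0.001 0 0 0 1" --pt "0 0 0.002 0 0 0 1" --pt "0 0 0.002 0 0 0 1"

```text
clock: 18.25
position: [0.5325, 0.2312, 0.042]
tool_rot: [-3.141, -0.001, -0.07]
force: [-0.1, 5.1, 5.1]
grip_width: -0.0003
finger_force: 3.5
```

>>> play_rows --pt "0 0 0.001 0 0 0 1" --pt "0 0 0.002 0 0 0 1" --pt "0 0 0.002 0 0 0 1"

```text
clock: 18.55
position: [0.5328, 0.2313, 0.0414]
tool_rot: [-3.141, -0.001, -0.07]
force: [-1.5, 4.4, 12.6]
grip_width: -0.0004
finger_force: 6.6
```

>>> play_rows --pt "0 0 0.001 0 0 0 1" --pt "0 0 0.001 0 0 0 1"

```text
clock: 18.75
position: [0.533, 0.2313, 0.0411]
tool_rot: [-3.14, -0.001, -0.07]
force: [-0.9, 3.5, 15.8]
grip_width: 0.0001
finger_force: 8.1
```

The force climbs at the left stop (z about 0.0415). Now the right side.

```bash
python3 - <<'E'
from h import *
plan((*C(0,.058),.085,CW),(*C(0,-.058),.085,CW),(*C(0,-.058),.063,CW))
E
```

```text
clock 18.75 p [0.533  0.2313 0.0411] rot [-3.14e+00 -1.00e-03 -7.00e-02] F [-0.9  3.5 15.8] w 0.0001 ff 8.139040251262486
[-0.005, -0.004, -0.088, -0.001, -0.001, -0.0]
[-0.005, 0.228, -0.088, -0.001, -0.001, -0.0]
[-0.005, 0.228, -0.044, -0.001, -0.001, -0.0]
```

>>> play_rows --pt "0 0 -0.03 0 0 0 1" --pt "-0.005 0 -0.088 0 0 0 1" --pt "-0.005 0.06 -0.1 0 0 0 1" --pt "-0.005 0.12 -0.1 0 0 0 1" --pt "-0.005 0.18 -0.1 0 0 0 1" --pt "-0.005 0.228 -0.1 0 0 0 1" --pt "-0.005 0.228 -0.08 0 0 0 1" --pt "-0.005 0.228 -0.06 0 0 0 1" --pt "-0.005 0.228 -0.05 0 0 0 1" --pt "-0.005 0.228 -0.05 0 0 0 1"

```text
clock: 19.75
position: [0.5212, 0.1179, 0.0644]
tool_rot: [3.141, 0.002, -0.069]
force: [-0.0, -0.5, 0.9]
grip_width: -0.0004
finger_force: 0.0
```

>>> play_rows --pt "0 0 0.004 0 0 0 1" --pt "0 0 0.008 0 0 0 1" --pt "0 0 0.012 0 0 0 1" --pt "0 0 0.016 0 0 0 1" --pt "0 0 0.02 0 0 0 1" --pt "0 0 0.024 0 0 0 1" --pt "0 0 0.028 0 0 0 1" --pt "0 0 0.028 0 0 0 1"

```text
clock: 20.55
position: [0.5219, 0.117, 0.0511]
tool_rot: [3.142, 0.0, -0.07]
force: [0.7, -0.6, 1.8]
grip_width: 0.0002
finger_force: 1.0
```

>>> play_rows --pt "0 0 0.003 0 0 0 1" --pt "0 0 0.006 0 0 0 1" --pt "0 0 0.009 0 0 0 1" --pt "0 0 0.012 0 0 0 1" --pt "0 0 0.014 0 0 0 1" --pt "0 0 0.014 0 0 0 1"

```text
clock: 21.15
position: [0.5218, 0.1169, 0.0442]
tool_rot: [3.141, 0.0, -0.071]
force: [-0.3, -3.8, 3.9]
grip_width: 0.0002
finger_force: 2.1
```

>>> play_rows --pt "0 0 0.001 0 0 0 1" --pt "0 0 0.002 0 0 0 1" --pt "0 0 0.003 0 0 0 1" --pt "0 0 0.003 0 0 0 1"

```text
clock: 21.55
position: [0.5218, 0.1169, 0.0428]
tool_rot: [3.141, 0.0, -0.07]
force: [0.5, -5.1, 3.6]
grip_width: -0.0002
finger_force: 2.6
```

>>> play_rows --pt "0 0 0.001 0 0 0 1" --pt "0 0 0.002 0 0 0 1" --pt "0 0 0.003 0 0 0 1" --pt "0 0 0.003 0 0 0 1"

```text
clock: 21.95
position: [0.5219, 0.1169, 0.0414]
tool_rot: [3.141, -0.0, -0.07]
force: [-0.9, -5.4, 7.8]
grip_width: -0.0002
finger_force: 4.6
```

>>> play_rows --pt "0 0 0.001 0 0 0 1" --pt "0 0 0.001 0 0 0 1"

```text
clock: 22.15
position: [0.5219, 0.117, 0.0411]
tool_rot: [3.142, -0.0, -0.07]
force: [-1.2, -5.3, 12.6]
grip_width: -0.0003
finger_force: 6.4
```

Right stop reached. I go back to the left side and press to level (TCP z about 0.0492).

>>> play_rows --pt "0 0 -0.03 0 0 0 1" --pt "0 0 -0.088 0 0 0 1" --pt "0 -0.06 -0.1 0 0 0 1" --pt "0 -0.12 -0.1 0 0 0 1" --pt "0 -0.18 -0.1 0 0 0 1" --pt "0 -0.232 -0.1 0 0 0 1" --pt "0 -0.232 -0.08 0 0 0 1" --pt "0 -0.232 -0.06 0 0 0 1" --pt "0 -0.232 -0.05 0 0 0 1" --pt "0 -0.232 -0.05 0 0 0 1"

```text
clock: 23.15
position: [0.5295, 0.2317, 0.0648]
tool_rot: [3.14, 0.001, -0.071]
force: [0.1, -0.0, 0.1]
grip_width: -0.0003
finger_force: 0.0
```

>>> play_rows --pt "0 0 0.004 0 0 0 1" --pt "0 0 0.008 0 0 0 1" --pt "0 0 0.012 0 0 0 1" --pt "0 0 0.016 0 0 0 1" --pt "0 0 0.02 0 0 0 1" --pt "0 0 0.024 0 0 0 1" --pt "0 0 0.026 0 0 0 1" --pt "0 0 0.026 0 0 0 1"

```text
clock: 23.95
position: [0.53, 0.233, 0.0527]
tool_rot: [-3.141, -0.0, -0.07]
force: [0.3, 1.7, 3.4]
grip_width: -0.0001
finger_force: 1.5
```

Another 3.5 mm, then retreat and look.

>>> play_rows --pt "0 0 0.002 0 0 0 1" --pt "0 0 0.004 0 0 0 1" --pt "0 0 0.006 0 0 0 1" --pt "0 0 0.007 0 0 0 1" --pt "0 0 0.007 0 0 0 1"

```text
clock: 24.45
position: [0.53, 0.233, 0.0492]
tool_rot: [-3.141, -0.0, -0.07]
force: [0.3, 4.4, 3.7]
grip_width: -0.0002
finger_force: 2.1
```

>>> play_rows --pt "0 0 -0.02 0 0 0 1" --pt "0 0.0 -0.08 0 0 0 1" --pt "0 0 -0.16 0 0 0 1" --pt "0 0 -0.24 0 0 0 1" --pt "0 0.06 -0.3 0 0 0 1" --pt "-0.08 0.11 -0.3 0 0 0 1" --pt "-0.14 0.11 -0.3 0 0 0 1" --pt "-0.14 0.11 -0.3 0 0 0 1" --pt "-0.14 0.11 -0.3 0 0 0 1"

```text
clock: 25.35
position: [0.4561, 0.1827, 0.2]
tool_rot: [-3.142, -0.0, -0.07]
force: [1.4, -0.5, 0.3]
grip_width: -0.0
finger_force: 0.0
```

```bash
python3 - <<'E'
from h import *
s=observe(); print(s["clock"],s["position"],s["force"])
c=get_calibration("wrist"); im=grab_frame("wrist")[...,::-1].copy()
th=np.linspace(0,2*np.pi,200)
for a,col in((0,(0,255,0)),(.06,(0,0,255)),(-.06,(255,0,0))):
    x=.075*np.cos(th); y=.075*np.sin(th)
    L=np.c_[x,y*np.cos(a)+.009*np.sin(a),.041+.009*np.cos(a)-y*np.sin(a)]
    cv2.polylines(im,[np.round(proj(c,case_pts(CX,CY,CW,L))*16).astype(np.int32)],True,col,1,cv2.LINE_AA,4)
cv2.imwrite("pics/w6.png",cv2.resize(im,(800,600),interpolation=cv2.INTER_CUBIC))
E
```

```text
25.35 [0.45612646 0.18269421 0.19995969] [ 1.38809162 -0.5052984   0.27137155]
```

View pics/w6.png

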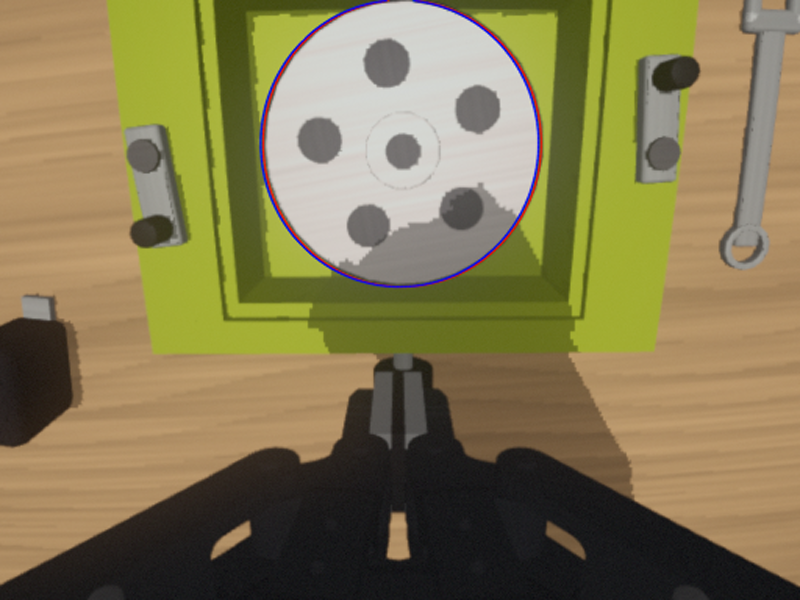

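Nothing touches the robot, both buttons are aside, and the wheel's edge in the picture agrees with level. The stop heights put the lean at about 0.00 to 0.02 rad. I hand in.

```bash
python3 -c "
from workcell import *
print(job_done())"
```

```text
the job is handed in; nothing more can be done
None
```

I finished every step and handed the job in at about 25 s: buttons aside, cover centred on the mat, wheel pressed to its left and right stops (16 N at most) and left about level (estimated 0–0.02 rad); no verdict came back.

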